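Open the twist-lock canister in its stand

ROBOT

A 6-joint arm with a two-finger parallel gripper is mounted at the origin on the work surface. World frame = base frame: x ahead of the robot, y to its left, z up, the work surface at z = 0. Lengths are in m, angles in degrees, forces in N, time in s.
With the tool pointing down it reaches from about 0.4 to 0.825 m from the base axis. Payload 7 kg.
Tool frame: the origin (TCP) lies at the centre of the arm's flange, where the gripper is bolted on; the fingertips stand 178 mm ahead of it and the grasp point (between the pads) lies 159 mm ahead of it (r.tips_ahead is the z of the fingertips in the tool frame, in m); z points along the fingers, y is the line along which they close (so a half turn about z gives the same grasp; the last joint's range is limited). The gripper opens to 88 mm and grips with 3 to 60 N. Pads are 19 mm wide; open, the fingers measure 130 mm over their backs; the gripper's body (78 mm by 193 mm) begins 47 mm behind the grasp point.
Start: joints at [83.085, 20.546, 0.682, 0, -70.136, -16.507], TCP at [0.268, 0.619, 0.405] pointing down, gripper open.
Joint ranges: [-176.03, 176.03], [-82.01, 121.73], [-58.28, 71.71], [-173.87, 95.51], [-174.79, -0.11], [-173.66, 173.66]. Speed limits (degrees/s): [136.94, 136.94, 172.46, 180, 180, 180].

INTERFACE

Orientations are given as [roll, pitch, yaw] about the fixed x, y, z axes, in that order (R = Rz(yaw) Ry(pitch) Rx(roll)).
In Python, from plant import r gives the robot as it stands. The module is installed in compiled form; this text tells all that it offers.
- The arm moves only by the shell command python3 -m pendant 'ROWS' [FORCE]. ROWS is JSON, a list that holds one entry, the list of rows, each a list of 7 numbers: the shift along the tool's x, y, z in m, then the turn, a rotation vector about the tool's x, y, z in degrees, then the gripper command: -1 is shut, 1 is fully open, values between are in proportion. A call has 1 to 5 rows; each row is the pose to reach, as a shift and turn from the pose commanded when the call began, along the tool's axes at that moment; what a row does not reach only later rows make up. A row lasts 1/10 s, in which the tool goes at most 50 mm and 8.59 degrees, less where a joint would pass 70% of its speed; a pose out of reach is approached as far as the arm can. A call with a gripper value outside its range is refused whole. The fingers move at their own pace and stop on an object; FORCE is the grip in N (left out, the last holds). Time passes only in rows, so rows that repeat a pose let the fingers close. It gives the time, the measured TCP pose, the force, the opening and the grip force at its end, in the units of the state.
- r.get_state(): the state, without advancing time (a new reading comes with each control period).
- r.capture(name): name is "scene" or "top" or "wrist"; returns the picture (420x560x3 uint8, red, green, blue); there is no depth.
- r.camera_params(name): a dict with "fx", "fy", "cx", "cy" (pixels), "R" (3x3) and "t" (3): a world point X has camera coordinates R X + t. Camera axes: x right, y down, z forward; pixel columns grow to the right and rows downward; lengths in m; the calibration is good to about 2 mm. The wrist camera is an equidistant fisheye: a pixel r from the principal point sees the ray r / f radians off the axis. A picture is of the moment at which its call begins: read the wrist's pose just before it. camera_params takes no time and is no camera call; for the wrist camera it gives the pose at the moment of the call.
- r.close_job(): hands the job in; it is judged then, once.
The state is a dict: "time_s": time; "joints": joint angles; "qd": joint speeds; "joint_torque": joint torques, N m; "tcp_pos": TCP position; "eef_rot": TCP orientation; "contact_force": force on the tool from outside, world axes, zero at the start; "moment": the same for the moment, N m; "gripper_width": finger opening in m; "gripper_force": force on a finger pad.
Only numpy, scipy, OpenCV 4.12 (cv2) and the standard library are available. Lean on these libraries where they do the work, as an engineer would, in place of code of your own. Each camera call takes 0.05 s, during which the arm holds its last target. There are 200 camera calls.

TASK

Set the capped canister upright into the raised square stand, then twist its cap loose and lift it off. Nobody remembers whether this cap has an ordinary or a reversed thread, so try it one way and, if it stops, the other. Finish with the cap held in the gripper, a good hand's width (80 mm or so) straight above the canister, which stays seated in the stand; leave the open canister, the mug and the spice jar where they are.

Things in the scene. Friction and masses are not known exactly. Their poses are not given: they have to be found in the camera images.
- jar_a: one of two outwardly alike canisters, loose, on the cork board: white ceramic block 64 x 64 mm square and 70 mm high (350 g), a steel neck (20 mm high, 44 mm wide) on its flat top. Origin: centre of its underside, z up; x and y square to its sides. At the start one canister is open (bare neck), the other capped; either may be the capped one
- jar_b: the other canister, same outside, sizes and origin as jar_a. The two differ only in the hidden hand of their neck: the cap of one loosens counterclockwise seen from above (ordinary), that of the other clockwise (reversed)
- cap: dark steel cap, loose, 16-sided, 56 mm across the flats, 25.5 mm high, 60 g, on the neck of the canister to be opened, coaxial with it; its skirt ends 0.5 mm above the canister's flat top. Origin: centre of its lower rim, z up; at the start its x axis lies within 3 degrees of that canister's x axis. While locked it lifts the canister with it (3 mm play)
- cap_top (a point): centre of the cap's top face, 25.5 mm above its origin. The cap turns easily: the wrong way it meets a hard stop within 10 degrees; the right way it unlocks about 45 degrees from its start, lifts straight off between 50 and 120 degrees and then meets a stop. A canister in the stand turns up to about 6 degrees before the walls hold it
- stand: fixed steel pedestal: base plate 110 x 110 x 8 mm, column 44 mm thick, and on it a square tray 82 x 82 mm. Origin: centre of its underside on the table, z up; x and y square to the tray's sides
- stand_seat (a point): centre of the tray's inner floor, 60 mm above the table, axes as the stand's. The pocket is 70 x 70 mm inside, with walls 6 mm thick that rise 12 mm above this floor (3 mm of room on each side of a canister)
- board: fixed cork board 130 x 270 x 6 mm, lying on the table, on which the two canisters stand 150 mm apart along its y. Origin: centre of its underside
- mug: blue ceramic mug, loose, 76 mm wide, 85 mm high, with a handle; bystander. Origin: centre of its underside
- spice: amber glass spice jar with black cap, loose, 44 mm wide, 90 mm high; bystander. Origin: centre of its underside
There are look-alikes about, which are no part of the job. Leave any green look-alike of the jar_a alone.

How it is judged (in metres and radians):
On the way, in this order (a step that is already met when the one before it is completed fails the run):
1. the capped canister sits upright on the stand's floor, its cap still on (((horizontal distance between jar_a and stand_seat below 0.008 m and z of jar_a in the frame of stand_seat between -0.004 and 0.004 m and angle between jar_a's own z axis and vertical below 0.08 rad and z of cap in the frame of jar_a between 0.066 and 0.076 m and horizontal distance between cap and jar_a below 0.008 m and linear speed of jar_a below 0.02 m/s) or (horizontal distance between jar_b and stand_seat below 0.008 m and z of jar_b in the frame of stand_seat between -0.004 and 0.004 m and angle between jar_b's own z axis and vertical below 0.08 rad and z of cap in the frame of jar_b between 0.066 and 0.076 m and horizontal distance between cap and jar_b below 0.008 m and linear speed of jar_b below 0.02 m/s))), for 0.2 s.
2. the cap is off, at least 30 mm above the canister's top, the canister still seated (((horizontal distance between jar_a and stand_seat below 0.008 m and z of jar_a in the frame of stand_seat between -0.004 and 0.004 m and angle between jar_a's own z axis and vertical below 0.08 rad and z of cap in the frame of jar_a above 0.1 m and horizontal distance between cap and jar_a below 0.08 m) or (horizontal distance between jar_b and stand_seat below 0.008 m and z of jar_b in the frame of stand_seat between -0.004 and 0.004 m and angle between jar_b's own z axis and vertical below 0.08 rad and z of cap in the frame of jar_b above 0.1 m and horizontal distance between cap and jar_b below 0.08 m))), for 0.1 s.
At the end, for the whole second after the job is handed in: the canister sits in the stand (8 mm of centre, 4 mm in height, 0.08 rad of upright); the fingers grip the cap (over 1 N), still, its rim over 50 mm above the canister's top, within 80 mm of its axis, not touching it; other canister, mug and spice jar within 40 mm of their start (((horizontal distance between jar_a and stand_seat below 0.008 m and z of jar_a in the frame of stand_seat between -0.004 and 0.004 m and angle between jar_a's own z axis and vertical below 0.08 rad and z of cap in the frame of jar_a above 0.12 m and horizontal distance between cap and jar_a below 0.08 m and contact force between cap and jar_a below 0.1 N) or (horizontal distance between jar_b and stand_seat below 0.008 m and z of jar_b in the frame of stand_seat between -0.004 and 0.004 m and angle between jar_b's own z axis and vertical below 0.08 rad and z of cap in the frame of jar_b above 0.12 m and horizontal distance between cap and jar_b below 0.08 m and contact force between cap and jar_b below 0.1 N)) and contact force between the fingers and cap above 1 N and linear speed of cap below 0.03 m/s and distance of any of jar_a, jar_b from where it was at the start of the episode below 0.04 m and distance of each of mug, spice from where it was at the start of the episode below 0.04 m); the arm keeps its last pose, push and grip.
It fails at once if the open canister is moved (both canisters over 40 mm from their start) (distance of each of jar_a, jar_b from where it was at the start of the episode above 0.04 m).
It fails at once if a canister is tipped more than 0.6 rad (angle between any of jar_a, jar_b's own z axis and vertical above 0.6 rad).
It fails at once if mug or spice jar pushed over 40 mm or knocked over (distance of any of mug, spice from where it was at the start of the episode above 0.04 m or angle between any of mug, spice's own z axis and vertical above 0.6 rad).
It also fails if it takes over 64 s, if anything falls off the work surface, if the arm or the gripper's body presses on something with over 40 N, if the wrist force passes 120 N, or if a joint passes its speed limit or range.

## Working session

There is one attempt and no reset: what is moved stays moved. The work goes in short steps, Python scripts to look and compute and a shell command to move; the robot and the scene stay as the last step left them, time stands still between calls to the robot, and variables do not carry over. Pictures are saved under pics/ and viewed, at most 10 in all, crops included, and the job is handed in when it is done.

```bash
mkdir -p pics
python3 - <<'E'
from plant import r
import cv2
for n in ("scene","top"):
    cv2.imwrite(f"pics/{n}0.png", r.capture(n)[:,:,::-1])
    p=r.camera_params(n); print(n,{k:(v if not hasattr(v,'round') else v) for k,v in p.items()})
s=r.get_state(); print(s)
E
```

```text
scene {'fx': 432.8592837500499, 'fy': 432.8592837500499, 'cx': 278.0463198746868, 'cy': 211.03652597485726, 'R': array([[ 0.25316821,  0.96735219, -0.01164458],
       [ 0.50463836, -0.14232043, -0.85151924],
       [-0.82537627,  0.2097013 , -0.52419403]]), 't': array([-0.12307429, -0.19170396,  1.39844355])}
top {'fx': 535.2824227927098, 'fy': 535.2824227927098, 'cx': 277.2199859898571, 'cy': 209.00063925359623, 'R': array([[ 1.85164432e-02, -9.99828556e-01,  2.52763635e-05],
       [-9.94900252e-01, -1.84276799e-02, -9.91660716e-02],
       [ 9.91495359e-02,  1.81105547e-03, -9.95070897e-01]]), 't': array([-0.02348524,  0.54965215,  0.99312536])}
{'time_s': 0.1, 'joints': array([ 8.30863905e+01,  2.05867258e+01,  6.38940888e-01, -1.57828297e-02,
       -7.01352216e+01, -1.65063471e+01]), 'qd': array([-0.17238096, -0.0712962 ,  0.04084104,  0.15592437, -0.00981108,
        0.0352791 ]), 'joint_torque': array([-1.47123268e-03, -5.84162378e+01,  2.93751365e+01,  7.01546699e+00,
        1.02157283e-02, -4.41871282e-05]), 'tcp_pos': array([0.26823693, 0.61922977, 0.40382853]), 'eef_rot': array([ 1.79916198e+02, -9.35960936e-03, -2.34253235e+01]), 'contact_force': array([ 0.1491245 ,  0.28414432, -0.21392855]), 'moment': array([-0.03396871, -0.03769295,  0.03846773]), 'gripper_force': 0.0, 'gripper_width': 0.08770159232756351}
```

View pictures.

View pics/scene0.png

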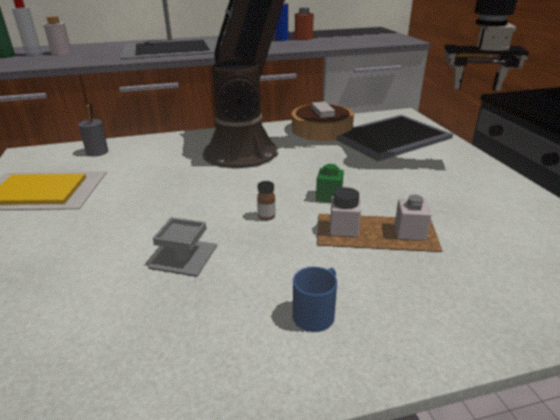

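View pics/top0.png

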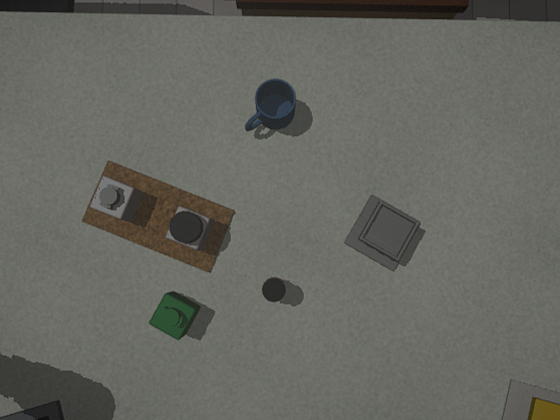

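The scene view shows the capped white canister at (345,213) and the open one at (412,218) on the board. The stand is at (180,245), the green look-alike at (330,183), the spice jar at (266,200) and the mug at (315,298). In the top view these are: capped canister (187,228), open canister (113,197), green look-alike (175,315), stand (390,230). The one to move is the white canister with the dark cap at top (187,228), since the other white one has a bare neck and the third is green.

```bash
cat > h.py <<'E'
import numpy as np, cv2
from plant import r
def ray(p,uv,fish=False):
    d=np.array([(uv[0]-p['cx'])/p['fx'],(uv[1]-p['cy'])/p['fy']])
    if fish:
        a=np.linalg.norm(d); v=np.r_[d/(a+1e-12)*np.sin(a),np.cos(a)]
    else: v=np.r_[d,1.]
    return p['R'].T@v
def on(p,uv,z,fish=False):
    d=ray(p,uv,fish); c=-p['R'].T@p['t']; return c+d*(z-c[2])/d[2]
def proj(p,X,fish=False):
    c=p['R']@np.asarray(X)+p['t']
    if fish:
        n=np.linalg.norm(c[:2]); a=np.arctan2(n,c[2]); q=c[:2]/(n+1e-12)*a
    else: q=c[:2]/c[2]
    return np.array([p['cx']+p['fx']*q[0],p['cy']+p['fy']*q[1]])
E
python3 - <<'E'
from h import *
im=cv2.imread('pics/top0.png'); p=r.camera_params('top'); hsv=cv2.cvtColor(im,cv2.COLOR_BGR2HSV)
a=im[185:275,60:250]; a=cv2.resize(a,None,fx=4,fy=4,interpolation=cv2.INTER_CUBIC)
b=im[185:280,335:435]; b=cv2.resize(b,(400,380),interpolation=cv2.INTER_CUBIC)
out=np.zeros((760,760,3),np.uint8); out[:360,:760]=a; out[370:750,:400]=b
cv2.imwrite('pics/crop.png',cv2.convertScaleAbs(cv2.resize(out,(600,600)),alpha=1.6))
# board
m=((hsv[...,0]>5)&(hsv[...,0]<20)&(hsv[...,1]>80)).astype(np.uint8); m[:150]=0;m[280:]=0;m[:,:70]=0;m[:,250:]=0
c=cv2.minAreaRect(cv2.findNonZero(m)); print('board',c); bx=cv2.boxPoints(c)
W=np.array([on(p,q,.006) for q in bx]); print(W.mean(0),[(np.linalg.norm(W[i]-W[i-1]),np.degrees(np.arctan2(*(W[i]-W[i-1])[1::-1]))) for i in range(4)])
g=cv2.cvtColor(im,cv2.COLOR_BGR2GRAY)
m=np.zeros_like(g); m[200:255,160:215]=(g[200:255,160:215]<62)
n,l,st,ce=cv2.connectedComponentsWithStats(m)
for i in range(1,n):
    if st[i,4]>100: print(st[i],ce[i],on(p,ce[i],.102))
print(g[228,150:240]); print(g[230,340:430])
E
```

```text
board ((157.81996154785156, 215.47947692871094), (137.31533813476562, 66.32048797607422), 21.92958641052246)
[0.53573643 0.21905639 0.006     ] [(np.float64(0.26760299754950173), np.float64(69.36315751990314)), (np.float64(0.12903769007610538), np.float64(-19.0042988525286)), (np.float64(0.27070549322905135), np.float64(-110.89726446602245)), (np.float64(0.12775620165351192), np.float64(159.62170913600244))]
[ 169  211   46   44 1286] [193.14463453 230.7037325 ] [0.50145353 0.13371825 0.102     ]
[ 69  66  62  63  69  72  72  69  69  74  73  69  71  73  70  75  74  63
  67  70  46  48  50  48  47  49  48  51  47  48  49  48  49  49  49  47
  48  49  48  48  47  48  46  49  49  48  48  47  47  48  41  33  40  64
  70  62  53  48  50  48  47  51  52  49  53  53  54  54  50  49  50  51
  52  50  46  45  44  54  68  67  83 118 116 117 116 116 117 115 115 115]
[110 111 112 114 113 113 113 112 111 111  98  69  82  82  83  81  83  84
  83  84  82  82  66  58  85  88  69  53  59  75  82  81  80  79  80  80
  80  80  75  80  78  80  80  78  78  80  80  79  78  80  81  77  76  77
  80  77  80  78  77  77  77  77  81  77  80  77  77  78  78  78  68  53
  73  87  76  55  49  65  67  69  67  67  65  62  72  99 114 113 113 112]
```

View pics/crop.png

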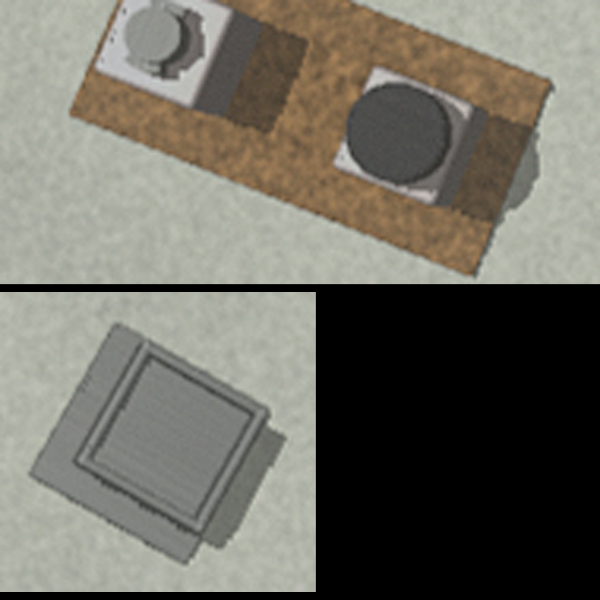

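The crop confirms it: the right-hand white canister carries the dark cap, with cap centre near top px (186,227), and the left one has a bare neck. In the crop the stand's tray rim corners are at (147,340), (270,409), (205,530) and (76,463).

Run:
```python
from h import *
p=r.camera_params('top'); s=600/760*4
im=cv2.imread('pics/top0.png'); g=cv2.cvtColor(im,cv2.COLOR_BGR2GRAY)
def rep(n,cr,z,y0,ox,oy):
    W=np.array([on(p,(ox+c[0]/s-.4,oy+(c[1]-y0)/s-.4),z) for c in cr]); print(n,W.mean(0).round(4),[(round(float(np.linalg.norm(W[i]-W[i-1])),4),round(float(np.degrees(np.arctan2(*(W[i]-W[i-1])[1::-1]))),1)) for i in range(4)])
rep('stand rim',[(147,340),(270,409),(205,530),(76,463)],.072,292,335,185)
rep('stand base',[(116,322),(270,409),(187,565),(30,474)],.008,292,335,185)
rep('jartop',[(377,67),(472,103),(435,205),(334,163)],.076,0,60,185)
print('cap',on(p,(60+398.5/s-.4,185+133.5/s-.4),.102))
# circle fit of cap by grabbing cap colour 
ps=r.camera_params('scene'); sc=cv2.imread('pics/scene0.png')
X=on(p,(60+398.5/s-.4,185+133.5/s-.4),.102); print('cap in scene',proj(ps,X))
print('open canister',on(p,(60+155/s,185+35/s),.09),'mug',on(p,(275,100),.085),'spice',on(p,(274,289),.09))
```

```text
stand rim [ 0.5111 -0.2185  0.072 ] [(0.0826, -29.6), (0.0807, -118.7), (0.0796, 151.7), (0.0826, 63.4)]
stand base [ 0.5108 -0.2174  0.008 ] [(0.1082, -29.0), (0.1079, -118.8), (0.1089, 151.9), (0.1097, 60.8)]
jartop [0.5092 0.1479 0.076 ] [(0.06, -22.1), (0.0587, -109.7), (0.0618, 161.8), (0.0629, 68.7)]
cap [0.50795659 0.14688937 0.102     ]
cap in scene [344.31094735 191.51878298]
open canister [0.56143592 0.28843007 0.09      ] mug [ 0.74517848 -0.00561159  0.085     ] spice [ 0.40197375 -0.01036657  0.09      ]
```

```bash
cat >> h.py <<'E'
from scipy.spatial.transform import Rotation as Ro
def delta(x,y,z,yaw):
    s=r.get_state(); R=Ro.from_euler('xyz',s['eef_rot'],degrees=True)
    T=Ro.from_euler('xyz',[180,0,yaw],degrees=True)
    print('t',round(s['time_s'],2),'tcp',s['tcp_pos'].round(4),s['eef_rot'].round(2),'shift',R.inv().apply(np.array([x,y,z])-s['tcp_pos']).round(4),'turn',(R.inv()*T).as_rotvec(degrees=True).round(2),'j6',s['joints'][5].round(1))
if __name__=='__main__':
    import sys; delta(*map(float,sys.argv[1:]))
E
python3 h.py .5085 .147 .34 -20.4
```

```text
t 0.1 tcp [0.2682 0.6192 0.4038] [ 1.7992e+02 -1.0000e-02 -2.3430e+01] shift [0.4082 0.3377 0.0644] turn [ 0.08 -0.01 -3.03] j6 -16.5
```

```bash
python3 -m pendant '[[[0.408,0.338,0.0,0.08,0,-3,1],[0.408,0.338,0.0,0.08,0,-3,1],[0.408,0.338,0.0,0.08,0,-3,1],[0.408,0.338,0.0,0.08,0,-3,1],[0.408,0.338,0.0,0.08,0,-3,1]]]'; python3 h.py .5085 .147 .34 -20.4
```

```text
time_s: 0.6
tcp_pos: [0.382, 0.3945, 0.4044]
eef_rot: [-179.9, 0.0, -20.4]
contact_force: [2.5, -0.2, -0.1]
gripper_width: 0.0876
gripper_force: 0.0
t 0.6 tcp [0.382  0.3945 0.4044] [-179.94    0.    -20.4 ] shift [0.2049 0.188  0.0642] turn [-0.06  0.    0.  ] j6 3.2
```

```bash
python3 -m pendant '[[[0.205,0.188,0.064,0,0,0,1],[0.205,0.188,0.064,0,0,0,1],[0.205,0.188,0.064,0,0,0,1],[0.205,0.188,0.064,0,0,0,1],[0.205,0.188,0.064,0,0,0,1]]]';  python3 -m pendant '[[[0,0,0,0,0,0,1],[0,0,0,0,0,0,1],[0,0,0,0,0,0,1],[0,0,0,0,0,0,1]]]'; python3 h.py .5085 .147 .34 -20.4
```

```text
time_s: 1.1
tcp_pos: [0.4927, 0.1777, 0.348]
eef_rot: [-179.9, -0.0, -20.4]
contact_force: [0.6, 0.5, 1.0]
gripper_width: 0.0878
gripper_force: 0.0
time_s: 1.5
tcp_pos: [0.4921, 0.1807, 0.3487]
eef_rot: [-179.9, -0.0, -20.3]
contact_force: [-0.7, 0.7, -0.1]
gripper_width: 0.0878
gripper_force: 0.0
t 1.5 tcp [0.4921 0.1807 0.3487] [-1.7989e+02 -2.0000e-02 -2.0330e+01] shift [0.027  0.0259 0.0086] turn [-0.11 -0.02  0.07] j6 28.1
```

```bash
python3 -m pendant '[[[0.027,0.026,0.0,-0.1,0,0,1],[0.027,0.026,0.0,-0.1,0,0,1],[0.027,0.026,0.0,-0.1,0,0,1],[0.027,0.026,0.0,-0.1,0,0,1]]]'
python3 - <<'E'
from h import *
p=r.camera_params('wrist'); im=r.capture('wrist')[:,:,::-1].copy(); cv2.imwrite('pics/w1raw.png',im)
print({k:np.round(v,3).tolist() for k,v in p.items()})
np.save('w1.npy',p,allow_pickle=True)
print(proj(p,[.5085,.147,.102],1))
cv2.imwrite('pics/w1.png',cv2.convertScaleAbs(im,alpha=1.5))
delta(.5085,.147,.34,-20.4)
E
```

```text
time_s: 1.9
tcp_pos: [0.5084, 0.1467, 0.3485]
eef_rot: [-180.0, -0.0, -20.4]
contact_force: [-0.1, 0.1, -0.4]
gripper_width: 0.0874
gripper_force: 0.0
{'fx': 325.192, 'fy': 325.192, 'cx': 286.471, 'cy': 203.222, 'R': [[-0.348, -0.938, -0.0], [-0.905, 0.336, 0.26], [-0.244, 0.091, -0.966]], 't': [0.315, 0.395, 0.447]}
[286.78572653 217.03509697]
t 1.95 tcp [0.5084 0.1467 0.3485] [ 1.800e+02 -1.000e-02 -2.035e+01] shift [ 0.     -0.0003  0.0085] turn [ 0.   -0.01  0.05] j6 32.3
```

View pics/w1.png

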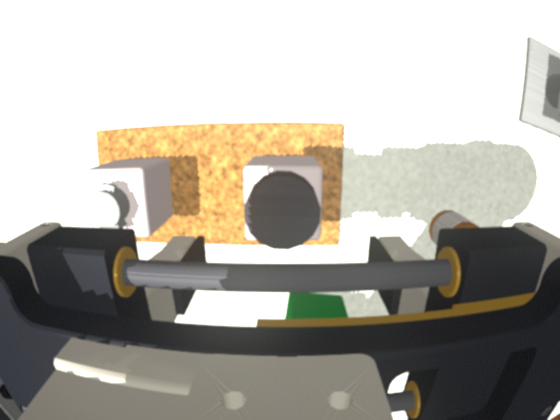

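The wrist view shows the dark cap centred near (283,210) and the white body behind it, between x≈245 and x≈322. The fingers sit at left and right, and the open canister's neck is at (110,203). Next I fit the cap circle.

Run:
```python
from h import *
p=np.load('w1.npy',allow_pickle=True).item(); im=cv2.imread('pics/w1raw.png'); g=cv2.cvtColor(im,cv2.COLOR_BGR2GRAY)
print(g[210,235:330:4],g[160:260:5,283])
m=np.zeros_like(g); m[165:252,240:326]=g[165:252,240:326]<60
n,l,st,ce=cv2.connectedComponentsWithStats(m); i=1+st[1:,4].argmax(); print(st[i])
c=max(cv2.findContours((l==i).astype(np.uint8),0,1)[0],key=cv2.contourArea)[:,0]
W=np.array([on(p,q,.102,True)[:2] for q in c]); print('circle',cv2.minEnclosingCircle(W.astype(np.float32)*1000), cv2.fitEllipse((W*1000).astype(np.float32)))
# white top face: bottom-left/right edges
b=im[...,:].min(2).astype(int)
for y in (165,175,185): print(y,b[y,238:262],b[y,308:332])
print(b[148:172,260],b[148:172,306])
```

```text
[151 141 134  85  58  57  57  56  56  55  55  54  55  54  55  54  55  54
  56  56  55  65  89  96] [105 113 107  51  57  56  57  55  55  55  55  55  55  56  56  58  57  59
 230 236]
[ 250  172   69   75 4089]
circle ((514.4682006835938, 148.73133850097656), 28.57423973083496) ((513.6761474609375, 147.71673583984375), (49.892555236816406, 57.23220443725586), 69.0389175415039)
165 [ 73  74  75  76  79  85  97 113 123 132 135 136 136 136 136 136 133 131
 133 135 136 135 136 134] [105 105 105 105 105 105 105 105 105 104 103  96  85  73  65  63  61  60
  61  59  61  60  60  60]
175 [ 77  77  78  80 106 156 197 217 220 220 221 225 227 227 227 226 226 226
 226 226 226 226 225 222] [128 128 127 127 128 128 128 127 128 128 125 123 119 109  87  63  52  53
  53  54  55  57  57  57]
185 [ 72  75  75  78 101 148 189 210 220 224 225 227 226 224 206 162 106  65
  51  51  54  54  53  54] [ 47  50  66  91 111 124 128 127 128 127 125 122 117 104  84  66  59  59
  58  58  57  56  58  59]
[ 88  84  81  81  81  84  87  91  96  98  97  99 100  98 100  99 108 136
 169 193 208 218 223 225] [ 61  61  62  61  60  61  62  72  89  96 100  99  98  99  98 100 100 105
 113 120 124 125 127 128]
```

Run:
```python
from h import *
p=np.load('w1.npy',allow_pickle=True).item(); im=cv2.imread('pics/w1raw.png'); g=cv2.cvtColor(im,cv2.COLOR_BGR2GRAY).astype(int)
# rays out from cap centre: last px below 78
pts=[]
for a in np.radians(range(0,360,6)):
    for d in np.arange(25,50,.5):
        u,v=284+d*np.cos(a),210+d*np.sin(a)
        if g[int(round(v)),int(round(u))]>78:
            pts.append((u,v)); break
W=np.array([on(p,q,.102,True)[:2]*1000 for q in pts])
from scipy.optimize import least_squares
f=least_squares(lambda x:np.hypot(*(W-x[:2]).T)-x[2],[510,148,28],loss='soft_l1'); print('cap',f.x,np.abs(f.fun).round(1))
L=[on(p,(243.2,v),.076,1) for v in (175,190)]; Rt=[on(p,(321.5,v),.076,1) for v in (175,190)]; F=[on(p,q,.076,1) for q in ((260,165.6),(306,165.6))]
d=np.degrees
print(L,Rt,F); print([d(np.arctan2(*(b-a)[1::-1])) for a,b in (L,Rt,F)])
n=np.array([np.cos(np.radians(69.6)),np.sin(np.radians(69.6))]); x=np.array([n[1],-n[0]])
print('y-coord mid',(np.mean([l[:2]@n for l in L])+np.mean([l[:2]@n for l in Rt]))/2,'x edge-32',F[0][:2]@x-.032,F[1][:2]@x-.032, 'nominal',np.array([.5085,.147])@n,np.array([.5085,.147])@x,f.x[:2]@n,f.x[:2]@x, np.linalg.norm(L[0]-Rt[0]))
```

```text
cap [513.53624169 148.26079325  28.21393573] [0.3 1.1 0.7 0.1 0.3 0.6 0.6 0.2 0.3 0.1 0.3 0.  0.4 0.3 0.7 0.2 0.5 0.8
 0.7 0.5 0.7 1.8 1.1 0.9 0.7 0.2 0.7 2.4 2.4 2.8 3.2 2.8 1.6 1.5 1.7 0.9
 0.7 0.1 0.1 0.2 0.8 1.  1.5 1.7 2.1 1.5 1.6 1.3 1.3 1.  1.  0.2 0.2 0.1
 1.  1.1 1.9 2.  2.  1. ]
[array([0.54548214, 0.17014272, 0.076     ]), array([0.53415959, 0.17472288, 0.076     ])] [array([0.52386938, 0.11198388, 0.076     ]), array([0.51234575, 0.11594944, 0.076     ])] [array([0.54775188, 0.15488092, 0.076     ]), array([0.53516381, 0.12101666, 0.076     ])]
[np.float64(157.97582134253685), np.float64(161.01044542526338), np.float64(-110.39117170268153)]
y-coord mid 0.3186006662004606 x edge-32 0.4274108078215174 0.4274163745592445 nominal 0.3150293385184511 0.42536780070031993 317.9665504017831 429.6487020431303 0.06204483227740931
```

```bash
python3 h.py .5119 .1484 .223 -20.4; python3 -m pendant '[[[0.0027,-0.003,0.02,0,0,0,1],[0.0027,-0.003,0.06,0,0,0,1],[0.0027,-0.003,0.1,0,0,0,1],[0.0027,-0.003,0.125,0,0,0,1],[0.0027,-0.003,0.125,0,0,0,1]]]';python3 -m pendant '[[[0,0,0,0,0,0,1],[0,0,0,0,0,0,1]]]'; python3 h.py .5119 .1484 .223 -20.4
```

```text
t 1.95 tcp [0.5084 0.1467 0.3485] [ 1.800e+02 -1.000e-02 -2.035e+01] shift [ 0.0027 -0.0028  0.1255] turn [ 0.   -0.01  0.05] j6 32.3
time_s: 2.45
tcp_pos: [0.5108, 0.1475, 0.2201]
eef_rot: [179.7, 0.2, -20.4]
contact_force: [-0.2, -0.3, 0.1]
gripper_width: 0.0874
gripper_force: 0.0
time_s: 2.65
tcp_pos: [0.5129, 0.1484, 0.2251]
eef_rot: [-179.9, -0.1, -20.4]
contact_force: [-0.4, 0.3, 0.1]
gripper_width: 0.088
gripper_force: 0.0
t 2.65 tcp [0.5129 0.1484 0.2251] [-1.799e+02 -1.000e-01 -2.036e+01] shift [-0.0009  0.0004  0.002 ] turn [-0.1  -0.1   0.04] j6 32.4
```

Close with 30 N.

```bash
python3 -m pendant '[[[0,0,0,0,0,0,-1],[0,0,0,0,0,0,-1],[0,0,0,0,0,0,-1],[0,0,0,0,0,0,-1],[0,0,0,0,0,0,-1]]]' 30;python3 -m pendant '[[[0,0,0,0,0,0,-1],[0,0,0,0,0,0,-1],[0,0,0,0,0,0,-1]]]'; python3 -m pendant '[[[0,0,-0.01,0,0,0,-1],[0,0,-0.03,0,0,0,-1],[0,0,-0.06,0,0,0,-1],[0,0,-0.09,0,0,0,-1],[0,0,-0.09,0,0,0,-1]]]'; python3 -m pendant '[[[0,0,0,0,0,0,-1],[0,0,0,0,0,0,-1]]]';python3 h.py .5115 -.218 .315 -29.5
```

```text
time_s: 3.15
tcp_pos: [0.5125, 0.1479, 0.224]
eef_rot: [-180.0, -0.0, -20.4]
contact_force: [-0.2, 1.7, 5.6]
gripper_width: 0.0635
gripper_force: 30.0
time_s: 3.45
tcp_pos: [0.5125, 0.1479, 0.224]
eef_rot: [-180.0, -0.0, -20.4]
contact_force: [-1.0, 1.6, 6.0]
gripper_width: 0.0639
gripper_force: 30.0
time_s: 3.95
tcp_pos: [0.5131, 0.148, 0.3174]
eef_rot: [-179.8, -0.2, -20.4]
contact_force: [0.9, 0.8, -4.2]
gripper_width: 0.0639
gripper_force: 30.0
time_s: 4.15
tcp_pos: [0.5115, 0.1472, 0.3121]
eef_rot: [179.9, 0.1, -20.5]
contact_force: [-0.5, 0.5, -4.8]
gripper_width: 0.0636
gripper_force: 30.0
t 4.15 tcp [0.5115 0.1472 0.3121] [ 1.7988e+02  1.0000e-01 -2.0460e+01] shift [ 0.1276  0.3421 -0.0024] turn [0.13 0.09 9.04] j6 32.4
```

```bash
python3 -m pendant '[[[0.016,0.043,-0.02,0,0,1,-1],[0.033,0.086,-0.025,0,0,3,-1],[0.049,0.13,-0.025,0,0,5,-1],[0.065,0.174,-0.025,0,0,7,-1],[0.080,0.215,-0.025,0,0,9,-1]]]';python3 h.py .5115 -.218 .335 -29.5
```

```text
time_s: 4.65
tcp_pos: [0.5113, -0.0836, 0.3371]
eef_rot: [179.9, 0.1, -29.5]
contact_force: [0.8, 0.2, -4.1]
gripper_width: 0.0638
gripper_force: 30.0
t 4.65 tcp [ 0.5113 -0.0836  0.3371] [ 1.7989e+02  1.2000e-01 -2.9500e+01] shift [0.0664 0.1168 0.0022] turn [ 0.11  0.12 -0.  ] j6 48.1
```

```bash
python3 -m pendant '[[[0.012,0.031,0,0,0,0,-1],[0.024,0.061,0,0,0,0,-1],[0.036,0.092,0,0,0,0,-1],[0.036,0.092,0,0,0,0,-1],[0.036,0.092,0,0,0,0,-1]]]';python3 -m pendant '[[[0,0,0,0,0,0,-1],[0,0,0,0,0,0,-1]]]';python3 h.py .5115 -.218 .335 -29.5
```

```text
time_s: 5.15
tcp_pos: [0.4977, -0.1803, 0.3369]
eef_rot: [179.9, 0.2, -29.6]
contact_force: [-0.8, -0.1, -3.9]
gripper_width: 0.0638
gripper_force: 30.0
time_s: 5.35
tcp_pos: [0.4984, -0.1788, 0.3381]
eef_rot: [180.0, 0.0, -29.4]
contact_force: [-0.8, 0.1, -4.2]
gripper_width: 0.0637
gripper_force: 30.0
t 5.35 tcp [ 0.4984 -0.1788  0.3381] [ 1.7997e+02  4.0000e-02 -2.9360e+01] shift [0.0306 0.0277 0.003 ] turn [0.03 0.04 0.14] j6 59.1
```

Run:
```python
from h import *
p=r.camera_params('wrist'); im=r.capture('wrist')[:,:,::-1].copy(); cv2.imwrite('pics/w2raw.png',im); np.save('w2.npy',p,allow_pickle=True)
t=r.capture('top')[:,:,::-1].copy(); cv2.imwrite('pics/top2.png',t)
a=cv2.convertScaleAbs(im,alpha=1.3); b=cv2.resize(t[150:300,300:500],(400,300),interpolation=cv2.INTER_CUBIC)
o=np.zeros((420,800,3),np.uint8); o[:,:]=0; o[:300,400:]=b*1; o[:300,:400]=cv2.resize(a,(400,300)); cv2.imwrite('pics/m2.png',o)
c=-p['R'].T@p['t']; print(c, [proj(p,[.511+.041*np.sqrt(2)*np.cos(k),-.218+.041*np.sqrt(2)*np.sin(k),.072],1).round(0) for k in np.radians([15.5,105.5,195.5,285.5])])
```

```text
[ 0.56110451 -0.21324408  0.31820991] [array([270., 118.]), array([271., 222.]), array([372., 222.]), array([377., 120.])]
```

View pics/m2.png

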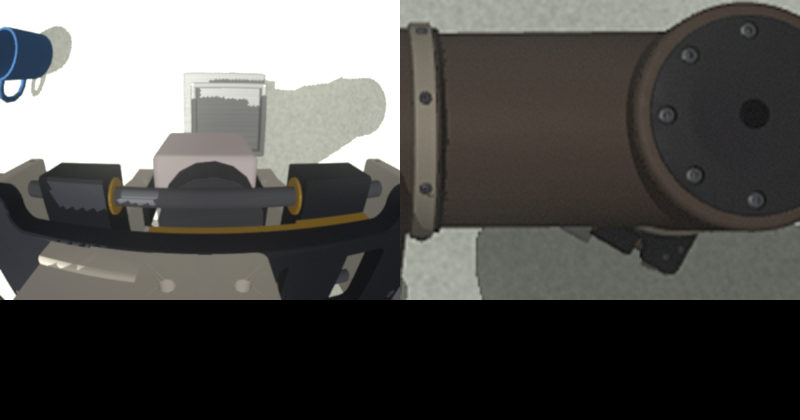

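The wrist view (left half) shows the stand tray ahead of the held canister, with the rim spanning about x=268..371 and its far edge near y=115 in full-resolution px. The jar's top far edge is near y=188, and the top camera is blocked by the arm. Next I measure the edges.

Run:
```python
from h import *
im=cv2.imread('pics/w2raw.png'); 
o=cv2.resize(im[95:260,200:400],(800,660),interpolation=cv2.INTER_CUBIC)[:600]
cv2.imwrite('pics/c2.png',cv2.convertScaleAbs(o,alpha=1.0))
```

```text
(no output)
```

View pics/c2.png

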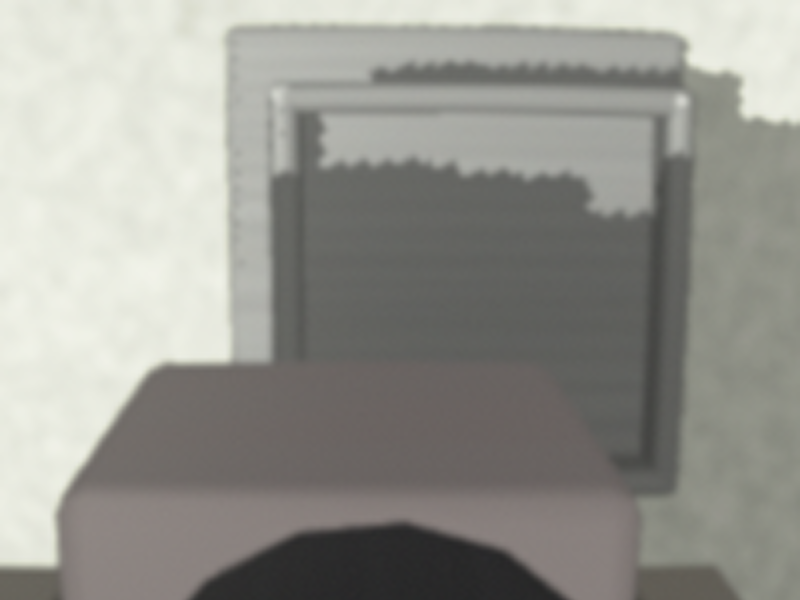

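Run:
```python
from h import *
p=np.load('w2.npy',allow_pickle=True).item(); s=r.get_state()
q=lambda u,v,z:on(p,(200+u/4-.4,95+v/4-.4),z,1)
yaw=np.radians(-29.4); ex=np.array([np.cos(yaw),np.sin(yaw)]); ey=np.array([np.sin(yaw),-np.cos(yaw)])
tcp=s['tcp_pos'][:2]
def sh(n,X): print(n,X.round(4),'tool x,y rel tcp', ((X[:2]-tcp)@ex).round(4),((X[:2]-tcp)@ey).round(4))
FL,FR,NR=q(272,88,.072),q(691,92,.072),q(674,494,.072)
for n,X in zip(('FL','FR','NR'),(FL,FR,NR)): sh(n,X)
print(np.linalg.norm(FL-FR),np.linalg.norm(NR-FR),np.degrees(np.arctan2(*(FL-FR)[1::-1])),np.degrees(np.arctan2(*(FR-NR)[1::-1])))
sh('stand centre',(FL+NR)/2)
for n,u,v in (('iFL',298,111),('iFR',655,114),('iNR',643,462)): sh(n,q(u,v,.072 if n!='iNR' else .06))
z=s['tcp_pos'][2]-.218
sh('topL',q(60,515,z+.07));sh('topR',q(639,515,z+.07));sh('topFar',q(345,488,z+.07));sh('botFar',q(350,363,z)); sh('botL',q(145,370,z)); sh('botR',q(553,370,z)); print(z,s['tcp_pos'])
```

```text
FL [ 0.5685 -0.2013  0.072 ] tool x,y rel tcp 0.072 -0.0148
FR [ 0.53   -0.2713  0.072 ] tool x,y rel tcp 0.0728 0.0651
NR [ 0.4596 -0.2323  0.072 ] tool x,y rel tcp -0.0076 0.0657
0.07989339697299254 0.0804358694094913 61.15104209328073 -28.96529598091045
stand centre [ 0.5141 -0.2168  0.072 ] tool x,y rel tcp 0.0322 0.0255
iFL [ 0.5623 -0.2034  0.072 ] tool x,y rel tcp 0.0676 -0.0099
iFR [ 0.5295 -0.2629  0.072 ] tool x,y rel tcp 0.0682 0.058
iNR [ 0.4644 -0.2303  0.06  ] tool x,y rel tcp -0.0044 0.0616
topL [ 0.5381 -0.1656  0.1903] tool x,y rel tcp 0.028 -0.031
topR [ 0.5082 -0.2188  0.1903] tool x,y rel tcp 0.0281 0.0301
topFar [ 0.5261 -0.1933  0.1903] tool x,y rel tcp 0.0311 -0.0009
botFar [ 0.5243 -0.193   0.1203] tool x,y rel tcp 0.0294 -0.0002
botL [ 0.5391 -0.1645  0.1203] tool x,y rel tcp 0.0284 -0.0324
botR [ 0.5077 -0.2203  0.1203] tool x,y rel tcp 0.0284 0.0316
0.12031363698795758 [ 0.49850272 -0.1787942   0.33831364]
```

```bash
python3 -m pendant '[[[0.033,0.026,0,0,0,-0.4,-1],[0.033,0.026,0.02,0,0,-0.4,-1],[0.033,0.026,0.036,0,0,-0.4,-1],[0.033,0.026,0.036,0,0,-0.4,-1],[0.033,0.026,0.036,0,0,-0.4,-1]]]';python3 -m pendant '[[[0,0,0,0,0,0,-1],[0,0,0,0,0,0,-1]]]';python3 h.py .5135 -.2175 .278 -29
python3 - <<'E'
from h import *
p=r.camera_params('wrist'); im=r.capture('wrist')[:,:,::-1].copy(); cv2.imwrite('pics/w3raw.png',im); np.save('w3.npy',p,allow_pickle=True)
o=cv2.resize(im[110:260,200:400],(800,600),interpolation=cv2.INTER_CUBIC)
cv2.imwrite('pics/c3.png',cv2.convertScaleAbs(o,alpha=1.2))
E
```

```text
time_s: 5.95
tcp_pos: [0.5146, -0.2181, 0.3027]
eef_rot: [180.0, 0.0, -29.0]
contact_force: [0.3, 0.4, -3.7]
gripper_width: 0.0634
gripper_force: 30.0
time_s: 6.15
tcp_pos: [0.5147, -0.2182, 0.3036]
eef_rot: [-180.0, -0.1, -29.0]
contact_force: [-0.2, -0.2, -3.9]
gripper_width: 0.0635
gripper_force: 30.0
t 6.15 tcp [ 0.5147 -0.2182  0.3036] [-1.7998e+02 -1.0000e-01 -2.8980e+01] shift [-0.0014 -0.      0.0256] turn [-0.02 -0.1   0.02] j6 63.9
```

View pics/c3.png

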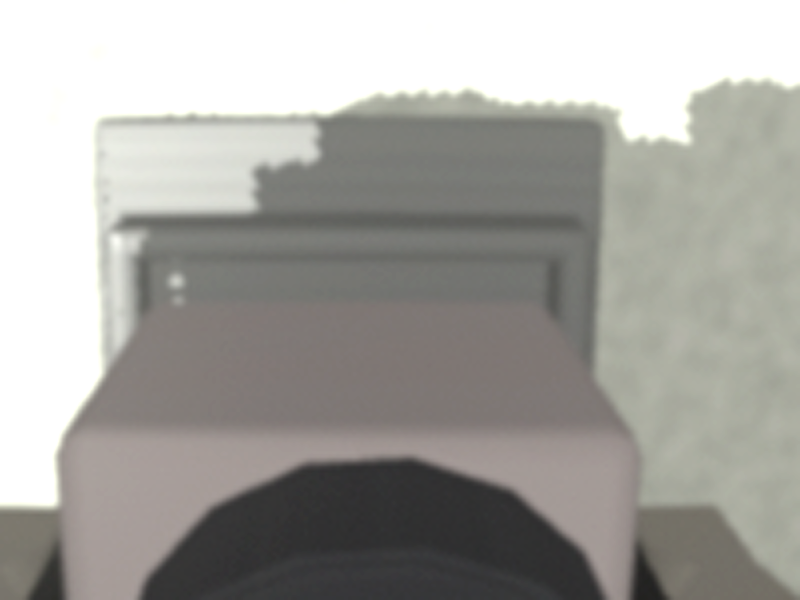

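Run:
```python
from h import *
p=np.load('w3.npy',allow_pickle=True).item(); s=r.get_state()
q=lambda u,v,z:on(p,(200+u/4-.4,110+v/4-.4),z,1)
yaw=np.radians(-29.); ex=np.array([np.cos(yaw),np.sin(yaw)]); ey=np.array([np.sin(yaw),-np.cos(yaw)])
tcp=s['tcp_pos'][:2]; z=s['tcp_pos'][2]-.218
def sh(n,X): print(n,((X[:2]-tcp)@ex).round(4),((X[:2]-tcp)@ey).round(4))
sh('rimFar -> +.041',q(350,226,.072)); sh('rimL',q(110,232,.072)); sh('rimR',q(593,232,.072)); sh('innerfar -> +.035',q(350,257,.072))
sh('baseFar -> .055',q(350,117,.008)); sh('baseL',q(98,122,.008)); sh('baseR',q(603,122,.008))
sh('jarBotFar -> +.032',q(350,304,z)); sh('jarTopFar -> .032',q(350,430,z+.07)); sh('L',q(148,308,z)); sh('R',q(552,308,z))
g=cv2.cvtColor(cv2.imread('pics/w3raw.png'),cv2.COLOR_BGR2GRAY); print(g[158:192,287],g[166,220:240],g[166,335:356])
```

```text
rimFar -> +.041 0.0401 -0.0005
rimL 0.0394 -0.0404
rimR 0.0394 0.0399
innerfar -> +.035 0.0349 -0.0005
baseFar -> .055 0.054 -0.0005
baseL 0.0536 -0.0543
baseR 0.0537 0.0537
jarBotFar -> +.032 0.0298 -0.0005
jarTopFar -> .032 0.0313 -0.0006
L 0.0293 -0.0323
R 0.0293 0.0312
[101 102 101 100  95  87  82  81  85  93  99 102 102  99  95  90  89  92
  97  99  98  98  98  98  97  96  97  98 100 101 101 102 101 101] [234 234 233 224 195 180 178 167 146 125 112 104 103 103 104 104 100  95
  93  91] [ 81  81  81  81  81  81  81  82  82  84  89  94  96  96 104 123 140 146
 146 145 144]
```

The view shows the canister bottom edge (148–552, 304) centred over the pocket (140–555). It is aligned to about 1 mm, so I lower it.

```bash
python3 -m pendant '[[[0.0004,0,0.008,0,0,0,-1],[0.0004,0,0.014,0,0,0,-1],[0.0004,0,0.019,0,0,0,-1],[0.0004,0,0.022,0,0,0,-1],[0.0004,0,0.022,0,0,0,-1]]]'; python3 -m pendant '[[[0,0,0.001,0,0,0,-1],[0,0,0.002,0,0,0,-1],[0,0,0.003,0,0,0,-1],[0,0,0.003,0,0,0,-1]]]'
```

```text
time_s: 6.7
tcp_pos: [0.5145, -0.2186, 0.2797]
eef_rot: [179.9, 0.1, -29.0]
contact_force: [0.3, -0.1, -3.6]
gripper_width: 0.0637
gripper_force: 30.0
time_s: 7.1
tcp_pos: [0.5147, -0.2187, 0.278]
eef_rot: [180.0, -0.0, -29.0]
contact_force: [-1.3, 0.6, 1.5]
gripper_width: 0.0637
gripper_force: 30.0
```

```bash
python3 -m pendant '[[[0,0,0,0,0,0,0.7],[0,0,0,0,0,0,0.7],[0,0,0,0,0,0,0.7],[0,0,0,0,0,0,0.7],[0,0,0,0,0,0,0.7]]]'; python3 -m pendant '[[[0,0,-0.01,0,0,0,0.7],[0,0,-0.02,0,0,0,0.7],[0,0,-0.033,0,0,0,0.7],[0,0,-0.033,0,0,0,0.7],[0,0,-0.033,0,0,0,0.7]]]'; python3 h.py .5145 -.2185 .3105 -29;  python3 - <<'E'
from h import *
im=r.capture('wrist')[:,:,::-1].copy(); o=cv2.resize(im[110:260,200:400],(800,600),interpolation=cv2.INTER_CUBIC)
cv2.imwrite('pics/c4.png',cv2.convertScaleAbs(o,alpha=1.2))
E
```

```text
time_s: 7.6
tcp_pos: [0.5147, -0.2186, 0.2775]
eef_rot: [180.0, -0.0, -29.0]
contact_force: [0.6, 0.3, -0.9]
gripper_width: 0.0745
gripper_force: 0.0
time_s: 8.1
tcp_pos: [0.5147, -0.2186, 0.3113]
eef_rot: [-180.0, -0.1, -29.0]
contact_force: [-0.6, 0.1, -0.5]
gripper_width: 0.0744
gripper_force: 0.0
t 8.1 tcp [ 0.5147 -0.2186  0.3113] [-1.7997e+02 -9.0000e-02 -2.9030e+01] shift [-0.0002  0.      0.0008] turn [-0.03 -0.09 -0.03] j6 63.9
```

View pics/c4.png

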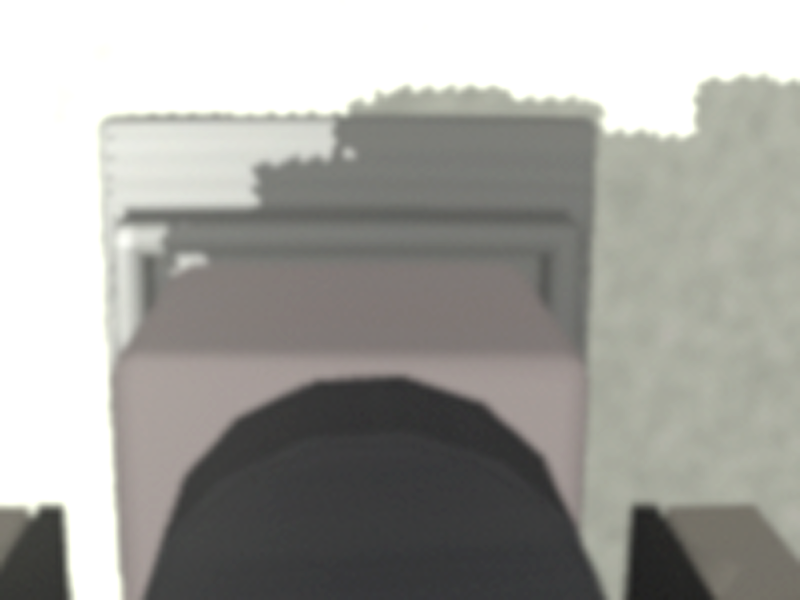

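The canister is seated in the pocket, with its bottom edge inside the rim at y≈265, and the cap flats line up with the fingers. I grip the cap and try counterclockwise in small steps.

```bash
python3 -m pendant '[[[-0.001,0,0,0,0,0,-1],[-0.001,0,0,0,0,0,-1],[-0.001,0,0,0,0,0,-1],[-0.001,0,0,0,0,0,-1],[-0.001,0,0,0,0,0,-1]]]' 25
python3 - <<'E'
from h import *
s=r.get_state(); print(s['moment'],s['gripper_width'])
E
python3 -m pendant '[[[0,0,0,0,0,-2,-1],[0,0,0,0,0,-4,-1],[0,0,0,0,0,-6,-1],[0,0,0,0,0,-8,-1],[0,0,0,0,0,-8,-1]]]'
python3 - <<'E'
from h import *
s=r.get_state(); print(s['moment'],s['eef_rot'])
E
```

```text
time_s: 8.65
tcp_pos: [0.5138, -0.2181, 0.3103]
eef_rot: [180.0, 0.0, -29.0]
contact_force: [-0.2, 0.9, -0.2]
gripper_width: 0.0558
gripper_force: 25.0
[ 0.052492   -0.03483717 -0.00243926] 0.05576869725355599
time_s: 9.15
tcp_pos: [0.5138, -0.2181, 0.3104]
eef_rot: [180.0, 0.0, -21.0]
contact_force: [0.3, 0.7, -0.3]
gripper_width: 0.0555
gripper_force: 25.0
[-0.05716683  0.05780758 -0.01754842] [ 1.79978289e+02  8.56012495e-03 -2.09949425e+01]
```

```bash
for k in 1; do python3 -m pendant '[[[0,0,0,0,0,-2,-1],[0,0,0,0,0,-4,-1],[0,0,0,0,0,-6,-1],[0,0,0,0,0,-6,-1]]]'; python3 -c "
from h import *
s=r.get_state(); print(s['moment'],s['gripper_width'])"; done
python3 -m pendant '[[[0,0,0,0,0,-1.5,-1],[0,0,0,0,0,-3,-1],[0,0,0,0,0,-4,-1],[0,0,0,0,0,-4,-1]]]'; python3 -c "
from h import *
s=r.get_state(); print(s['moment'],s['gripper_width'])"
```

```text
time_s: 9.55
tcp_pos: [0.5138, -0.2181, 0.3104]
eef_rot: [180.0, 0.0, -15.0]
contact_force: [-0.2, 0.3, -0.1]
gripper_width: 0.0565
gripper_force: 25.0
[-0.01176521 -0.01328464 -0.02442543] 0.056505079751504386
time_s: 9.95
tcp_pos: [0.5138, -0.2182, 0.3105]
eef_rot: [180.0, -0.0, -11.0]
contact_force: [0.6, 0.6, -0.5]
gripper_width: 0.0553
gripper_force: 25.0
[ 0.02931908 -0.03758551 -0.03279585] 0.05531299981970493
```

```bash
python3 -m pendant '[[[0,0,0,0,0,-3,-1],[0,0,0,0,0,-6,-1],[0,0,0,0,0,-9,-1],[0,0,0,0,0,-9,-1]]]'; python3 -c "
from h import *
s=r.get_state(); print(s['moment'],s['gripper_width'])
im=r.capture('wrist')[:,:,::-1].copy(); o=cv2.resize(im[110:260,200:400],(800,600),interpolation=cv2.INTER_CUBIC)
cv2.imwrite('pics/c5.png',cv2.convertScaleAbs(o,alpha=1.2))"
```

```text
time_s: 10.35
tcp_pos: [0.5138, -0.2181, 0.3105]
eef_rot: [180.0, 0.0, -2.0]
contact_force: [0.2, -0.0, 0.5]
gripper_width: 0.0561
gripper_force: 25.0
[-0.08427681 -0.0091174   0.00285832] 0.056073339991507945
```

View pics/c5.png

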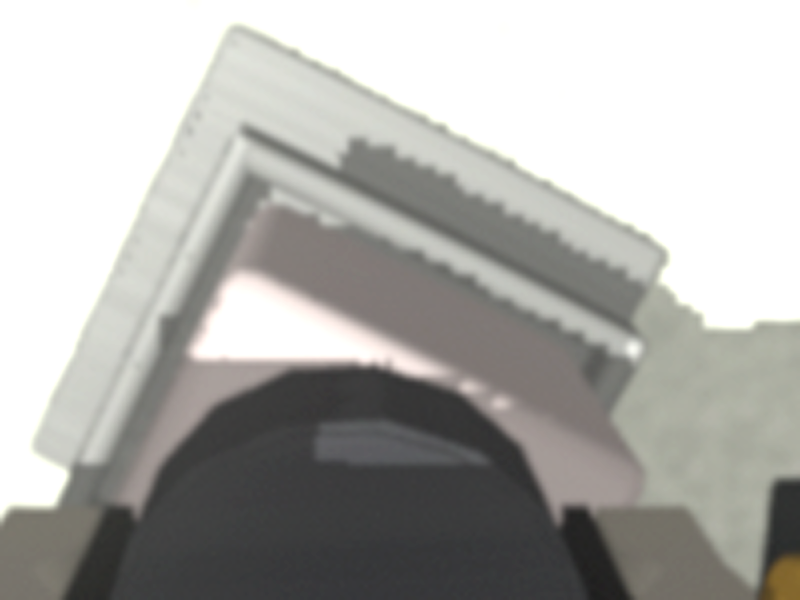

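The cap turned 27° with the fingers and met no stop, and the canister stayed put, so this is an ordinary thread. I continue to about 80°.

```bash
python3 -m pendant '[[[0,0,0,0,0,-6,-1],[0,0,0,0,0,-12,-1],[0,0,0,0,0,-18,-1],[0,0,0,0,0,-24,-1],[0,0,0,0,0,-27,-1]]]'; python3 -m pendant '[[[0,0,0,0,0,-6,-1],[0,0,0,0,0,-12,-1],[0,0,0,0,0,-18,-1],[0,0,0,0,0,-24,-1],[0,0,0,0,0,-28,-1]]]';  python3 -m pendant '[[[0,0,0,0,0,0,-1],[0,0,0,0,0,0,-1]]]'; python3 -c "
from h import *
s=r.get_state(); print(s['moment'],s['joints'][5])"
```

```text
time_s: 10.9
tcp_pos: [0.5138, -0.2182, 0.3104]
eef_rot: [180.0, 0.0, 25.1]
contact_force: [-0.5, 0.7, -1.0]
gripper_width: 0.0559
gripper_force: 25.0
time_s: 11.4
tcp_pos: [0.5138, -0.2181, 0.3105]
eef_rot: [180.0, 0.0, 53.1]
contact_force: [-0.3, -0.2, -0.6]
gripper_width: 0.0556
gripper_force: 25.0
time_s: 11.6
tcp_pos: [0.5138, -0.2181, 0.3105]
eef_rot: [180.0, 0.0, 52.8]
contact_force: [0.5, -0.4, -0.7]
gripper_width: 0.0555
gripper_force: 25.0
[-0.06604592 -0.13471081  0.00384261] 145.68445796862798
```

Turned 82°. Lift gently and watch the force.

```bash
python3 -m pendant '[[[0,0,-0.002,0,0,0,-1],[0,0,-0.004,0,0,0,-1],[0,0,-0.006,0,0,0,-1],[0,0,-0.006,0,0,0,-1]]]'
```

```text
time_s: 12.0
tcp_pos: [0.5139, -0.2182, 0.3169]
eef_rot: [180.0, -0.0, 53.0]
contact_force: [0.9, -0.1, -0.8]
gripper_width: 0.0557
gripper_force: 25.0
```

```bash
python3 -m pendant '[[[0,0,-0.01,0,0,0,-1],[0,0,-0.025,0,0,0,-1],[0,0,-0.045,0,0,0,-1],[0,0,-0.065,0,0,0,-1],[0,0,-0.08,0,0,0,-1]]]';python3 -m pendant '[[[0,0,0,0,0,0,-1],[0,0,0,0,0,0,-1],[0,0,0,0,0,0,-1],[0,0,0,0,0,0,-1],[0,0,0,0,0,0,-1]]]'; python3 -c "
from h import *
im=r.capture('wrist')[:,:,::-1].copy();sc=r.capture('scene')[:,:,::-1]
o=np.zeros((600,800,3),np.uint8); o[:300,:400]=cv2.convertScaleAbs(cv2.resize(im,(400,300)),alpha=1.2); o[:300,400:]=cv2.resize(sc,(400,300)); o[300:,200:600]=cv2.resize(sc[130:280,100:300],(400,300)); cv2.imwrite('pics/c6.png',o)"
```

```text
time_s: 12.5
tcp_pos: [0.5139, -0.2182, 0.3986]
eef_rot: [179.9, -0.0, 53.0]
contact_force: [1.0, -0.5, -0.3]
gripper_width: 0.0561
gripper_force: 25.0
time_s: 13.0
tcp_pos: [0.5137, -0.2181, 0.3958]
eef_rot: [-179.9, 0.1, 53.0]
contact_force: [1.1, -0.0, -1.0]
gripper_width: 0.056
gripper_force: 25.0
```

View pics/c6.png

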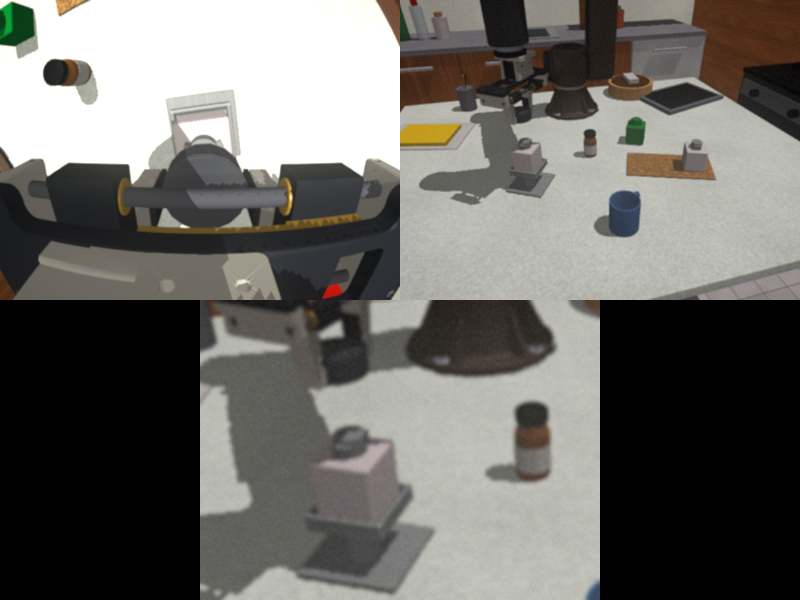

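The cap is held well above the seated canister, whose bare neck shows at (350,440), and the bystanders have not moved. I hand it in.

```bash
python3 -c "
from plant import r
print(r.close_job())"
```

```text
the job is handed in; nothing more can be done
None
```

I seated the capped canister in the stand, and its cap came loose counterclockwise (ordinary thread). I handed the job in after about 13 s of robot time with the cap gripped about 85 mm above the canister and the open canister, mug and spice jar unmoved; the hand-in call gave no verdict.

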